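# Arm the gel tank's high-voltage switch

## Task

Switch on the gel tank's high voltage at the switch box with the red cover: lift the red cover well open, flip the toggle beneath it all the way over to the green-dot side, then close the red cover fully again. Leave the yellow-covered pump switch shut, and leave the wash bottle where it stands.

Things in the scene. Friction and masses are not known exactly. Their poses are not given: they have to be found in the camera images.
- gel_switch: Gel tank's switch box, fixed: beige housing 130 (x) by 100 (y) by 55 mm high, RED hinged cover on top. Origin: centre of its underside, on the bench; z up, x from its front (knob side, facing the robot within about 20 degrees) to its hinge side. In this frame, mm: toggle pivot (10, 0, 55); hinge line along y through (60, 0, 60); black off dot y = +31, green on dot y = -31.
- gel_cover (a joint): Hinge of the red cover (rad): 0 closed, grows as it opens up and away from the robot, stop at 1.8. A hood 95 mm deep, 80 wide, 55 high, 3 mm walls, open below and at the hinge, 0.09 kg; closed, its top is 115 mm above the bench. Stiff hinge: it stays at any angle where it is left; about 1 N at the knob moves it either way.
- gel_knob (a point): Centre of the red cover's white ball knob, 22 mm in diameter, moving with the cover, on a stem 40 mm long and 10 mm thick out of the middle of its front wall. Closed: 135 mm in front of the hinge line, 35 mm above it (95 mm above the bench), at y = 0 of the box, clear of the housing's front. Pinch it from above, fingers either side of the stem; it turns in the grip. Axes as the cover's.
- gel_toggle (a joint): Toggle under the red cover (rad): 0 off, leaning 0.5 rad to the box's +y (left as the robot sees it, black dot); swings about the box's x to 1.0 on, leaning 0.5 rad to -y (right, green dot). Starts at 0 to 0.1. It stays where it is left; about 1 N at the tip moves it.
- gel_tip (a point): Centre of the white ball, 16 mm in diameter, at the top of the 8 mm thick steel toggle, 40 mm from the pivot; off it is 19 mm to +y of the pivot and 35 mm above it (90 mm above the bench).
- pump_switch: The vacuum pump's switch box, to be left shut: same build and frame as gel_switch but with a YELLOW cover, about 0.24 to 0.45 m to one side of it.
- pump_cover (a joint): Hinge of the yellow cover (rad): 0 closed, grows as it opens.
- wash_bottle: Loose white plastic wash bottle with a red cap, standing on the bench to the left of the boxes, 64 mm in diameter, 170 mm high, about 0.3 kg. Origin: centre of its underside.
Mind the look-alikes: they are no part of the job. What is shaped like the gel_switch but brown or pink is not meant.

How it is judged (in metres and radians):
On the way, in this order (a step that is already met when the one before it is completed fails the run):
1. the red cover is lifted open, past 1.0 rad, with the toggle still off (value of joint gel_cover above 1 rad and value of joint gel_toggle below 0.3 rad), for 0.1 s.
2. the toggle is flipped on, past 0.75 of its 1.0 rad, under the open cover (value of joint gel_toggle above 0.75 rad and value of joint gel_cover above 0.8 rad), for 0.1 s.
3. the red cover is closed again, below 0.12 rad (value of joint gel_cover below 0.12 rad), for 0.2 s.
At the end, for the whole second after the job is handed in: The red cover is closed (below 0.12 rad, i.e. its knob within about 16 mm of its closed height) with the toggle beneath it on (above 0.75 of 1.0 rad); the yellow cover is shut (below 0.12 rad) and the wash bottle within 30 mm of where it stood (value of joint each of gel_cover, pump_cover below 0.12 rad and value of joint gel_toggle above 0.75 rad and distance of wash_bottle from where it was at the start of the episode below 0.03 m); the robot touches nothing.
It fails at once if the yellow pump cover is lifted (beyond 0.12 rad) (value of joint pump_cover above 0.12 rad).
It fails at once if the wash bottle is moved by more than 30 mm (distance of wash_bottle from where it was at the start of the episode above 0.03 m).
It also fails if it takes over 64 s, if anything falls off the work surface, if the arm or the gripper's body presses on something with over 40 N, if the wrist force passes 120 N, or if a joint passes its speed limit or range.

## Robot

A 6-joint arm with a two-finger parallel gripper is mounted at the origin on the work surface. World frame = base frame: x ahead of the robot, y to its left, z up, the work surface at z = 0. Lengths are in mm, angles in rad, forces in N, time in s.
With the tool pointing down it reaches from about 300 to 750 mm from the base axis. Payload 8.5 kg.
Tool frame: the origin (TCP) lies on the centre line of the jaws, within the pads' length; the fingertips stand arm.tip_extent ahead of it and the grasp point (between the pads) lies 6 mm ahead of it (arm.tip_extent is the distance from the TCP to the fingertips, in mm); z points along the fingers, y is the line along which they close (so a half turn about z gives the same grasp; the last joint's range is limited). The gripper opens to 88 mm and grips with 3 to 60 N. Pads are 18 mm wide; open, the fingers measure 123 mm over their backs; the gripper's body (75 mm by 187 mm) begins 45 mm behind the grasp point.
Start: joints at [1.026, 0.381, 1.297, -0, 1.464, -0.215], TCP at [178.111, 520.343, 263.748] pointing down, gripper open.
Joint ranges: [-3.11, 3.11], [-0.89, 2.33], [0.22, 2.48], [-1.42, 4.56], [0.17, 2.85], [-2.88, 2.88]. Speed limits (rad/s): [2.39, 2.39, 3.14, 3.14, 3.14, 3.14].

## Interface

Orientations are given as a rotation vector (axis times angle).
In Python, from station import arm, cams, spotter gives the robot as it stands.
- The arm moves only by the tool carry_out, never from a script. Its arguments are lists of equal length, an entry for each row: "offset": the shift along the tool's x, y, z in cm, a list of three; "delta_rot": the turn, a rotation vector about the tool's x, y, z in rad, a list of three. A call has 1 to 12 rows; each row is the pose to reach, as a shift and turn from the pose commanded when the call began, along the tool's axes at that moment; what a row does not reach only later rows make up. A row lasts 1/12 s, in which the tool goes at most 41.7 mm and 7.16 degrees, less where a joint would pass 70% of its speed; a pose out of reach is approached as far as the arm can. A call with a gripper value outside its range is refused whole. "hand" is the gripper's target within -1 to 1 (fully open at 1, half-way at 0, shut at -1), set as the call begins (left out, the last holds). The fingers move at their own pace and stop on an object; "newtons" is the grip in N (left out, the last holds). Time passes only in rows, so rows that repeat a pose let the fingers close. It gives the time, the measured TCP pose, the force, the opening and the grip force at its end, in the units of the state.
- arm.observe(): the state, without advancing time (a new reading comes with each control period).
- cams.capture(name): name is "side" or "top" or "wrist"; returns (picture, depth): 384x512x3 uint8, red, green, blue; 384x512 float32, mm along the optical axis (not along the pixel's ray), 0 where there is no reading.
- cams.calibration(name): a dict with "intrinsics" (3x3 intrinsics, pixels), "pose" (4x4, takes a point from camera to world coordinates). Camera axes: x right, y down, z forward; pixel columns grow to the right and rows downward; lengths in mm; the calibration is good to about 2 mm. A picture is of the moment at which its call begins: read the wrist's pose just before it. calibration takes no time and is no camera call; for the wrist camera it gives the pose at the moment of the call.
- arm.hand_in(): hands the job in; it is judged then, once.
Trained networks look in the newest picture that a camera, given by its name, has taken for a name from the list of things; names that differ only in an ending like _2 or _b are one class to them, and where a whole thing is asked for, a point or a joint stands for the part that bears it (a point fixed in the world has none). Each returns a list of dicts, best first, with "confidence" (0 to 1); they miss things now and then, are a little off and sometimes report something else, mostly with a low value. They report only what shows in the picture. A call takes as long as a camera call. They do not tell look-alikes from the thing itself.
- spotter.boxes_of(name, camera): "at" ([x, y, z] in mm, in the coordinates of the camera as it stood for that picture, good to about 4 mm: the middle of the surface that is visible of it).
The state is a dict: "time_s": time; "joints": joint angles; "joint_velocities": joint speeds; "joint_efforts": joint torques, N m; "tool_pos": TCP position; "ee_rot": TCP orientation; "ft_force": force on the tool from outside, world axes, zero at the start; "ft_torque": the same for the moment, N m; "finger_gap": opening from 0.0 (shut) to 1.0 (fully open); "grasp_force": force on a finger pad.
Only numpy, scipy, OpenCV 4.12 (cv2) and the standard library are available. Lean on these libraries where they do the work, as an engineer would, in place of code of your own. Each camera call takes 0.05 s, during which the arm holds its last target. There are 200 camera calls.

## Working session

There is one attempt and no reset: what is moved stays moved. The work goes in short steps, Python scripts to look and compute and a tool call to move; the robot and the scene stay as the last step left them, time stands still between calls to the robot, and variables do not carry over. Pictures are saved under pics/ and viewed, at most 11 in all, crops included, and the job is handed in when it is done.

Besides the shell and the picture viewer there is one more tool, called after "Call:" as name(argument=value, ...) on one line, values as JSON. carry_out: Moves the arm, as the interface text tells. Its arguments: {"type":"object","properties":{"offset":{"type":"array"},"delta_rot":{"type":"array"},"hand":{"type":"number"},"newtons":{"type":"number"}},"required":["offset","delta_rot"]}

```bash
mkdir -p pics
cat > h.py <<'E'
import numpy as np, cv2
from station import arm, cams, spotter
def w(cam,p):
    T=cams.calibration(cam)["pose"]; return (np.array(T)@np.r_[p,1])[:3]
def pix(cam,P):
    c=cams.calibration(cam); q=np.linalg.inv(c["pose"])@np.r_[P,1]; u=np.array(c["intrinsics"])@q[:3]; return u[:2]/u[2]
def cloud(cam,d):
    c=cams.calibration(cam);K=np.array(c["intrinsics"]);v,u=np.indices(d.shape)
    P=np.stack([(u-K[0,2])/K[0,0]*d,(v-K[1,2])/K[1,1]*d,d],-1)
    T=np.array(c["pose"]); return P@T[:3,:3].T+T[:3,3]
E
python3 - <<'E'
from h import *
np.set_printoptions(precision=1,suppress=True)
s=arm.observe(); print(s["tool_pos"],s["ee_rot"],arm.tip_extent,s["finger_gap"])
ims=[]
for c in("side","top"):
    p,d=cams.capture(c); ims.append(p); np.savez(f"{c}.npz",p=p,d=d)
    for n in("gel_switch","gel_cover","gel_knob","pump_switch","wash_bottle"):
        for o in spotter.boxes_of(n,c): 
            P=w(c,o["at"]); print(c,n,round(o["confidence"],2),P,pix(c,P))
cv2.imwrite("pics/a.png",cv2.resize(np.hstack(ims),(800,300))[:,:,::-1])
cv2.imwrite("pics/top.png",ims[1][:,:,::-1])
E
```

```text
[178.  520.1 263.1] [-0.5 -3.1  0. ] 25.0 1.0003883956714488
side gel_switch 0.91 [542.9 153.1  73.2] [268.  172.1]
side gel_switch 0.82 [649.4 -22.9  76.1] [332.4 207.2]
side gel_cover 0.61 [660.5  -0.5 108.9] [334.1 190.7]
side gel_cover 0.6 [550.6 169.3 116.1] [269.  155.8]
side gel_cover 0.56 [366.5  92.1 114. ] [208.1 190.6]
side gel_knob 0.84 [660.9  -7.4 115.9] [336.  190.4]
side gel_knob 0.64 [367.8  91.7 111.2] [208.7 191.4]
side gel_knob 0.57 [556.8 170.5 115.8] [271.  155.1]
side pump_switch 0.87 [ 547.6 -185.5   88. ] [323.7 269.1]
side wash_bottle 0.59 [648.  407.2  82.1] [273.  113.9]
top gel_switch 0.92 [546.4 182.4 116.8] [224.3 181.2]
top gel_switch 0.86 [358.4 104.4 116.9] [257.3 261. ]
top gel_switch 0.83 [650.9  15.9 115.1] [293.6 138. ]
top gel_cover 0.95 [559.7 183.6 117.1] [223.8 175.6]
top gel_cover 0.95 [363.6 113.2 115. ] [253.6 258.7]
top gel_cover 0.76 [663.6  13.6 115. ] [294.5 132.9]
top gel_knob 0.86 [662.   14.3 111.8] [294.1 133.8]
top gel_knob 0.74 [559.8 185.6 120.7] [222.8 175.4]
top gel_knob 0.6 [364.6 105.9 115.6] [256.6 258.3]
top pump_switch 0.93 [ 555.5 -150.3  117.7] [364.3 176.8]
top wash_bottle 0.64 [645.2 416.8 115.8] [127.5 141. ]
```

View pics/a.png

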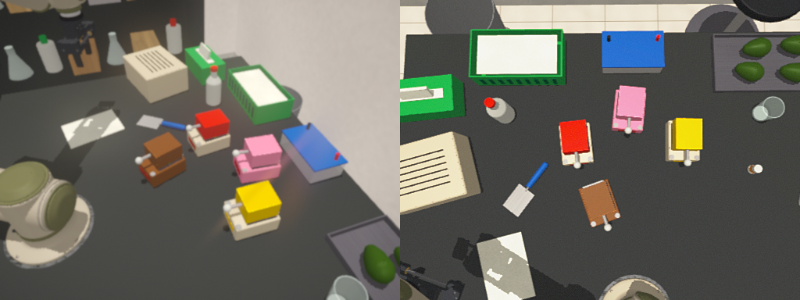

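View pics/top.png

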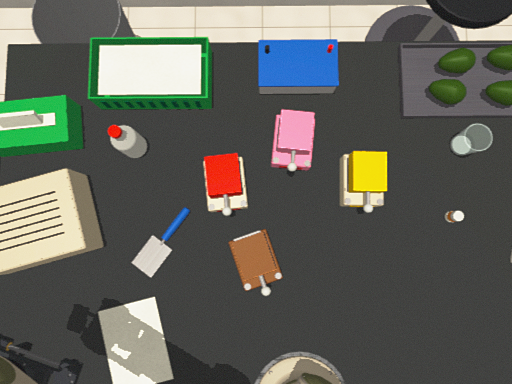

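Candidates in the top view: red cover (224,176), pink (294,134), brown (255,260) and yellow (368,172). By the description it is the red one, with its knob at about (227,211). Next I measure it and check a crop.

Run:
```python
from h import *
from scipy.spatial.transform import Rotation as R
np.set_printoptions(precision=1,suppress=True)
z=np.load("top.npz");p,d=z["p"],z["d"];C=cloud("top",d)
def fit(m):
    pts=C[m][:,:2].astype(np.float32); r=cv2.minAreaRect(pts); print(m.sum(),r, C[m][:,2].mean()); return r
h=cv2.cvtColor(p,cv2.COLOR_RGB2HSV)
roi=np.zeros(d.shape,bool); roi[140:225,195:255]=1
red=roi&((h[...,0]<8)|(h[...,0]>172))&(h[...,1]>150)&(C[...,2]>108); fit(red)
fit(roi&(abs(C[...,2]-55)<5))
k=roi&(h[...,1]<60)&(C[...,2]>85); print(k.sum(),C[k].mean(0),C[k].max(0),C[k].min(0))
yel=(abs(h[...,0].astype(int)-28)<5)&(h[...,1]>150)&(C[...,2]>108); fit(yel)
b=(abs(C[...,2]-120)<60)&roi*0
roi2=np.zeros(d.shape,bool);roi2[110:165,95:155]=1
print("bottle",np.median(C[roi2&(C[...,2]>60)],0))
z=np.load("side.npz");p,d=z["p"],z["d"];C=cloud("side",d);h=cv2.cvtColor(p,cv2.COLOR_RGB2HSV)
roi=np.zeros(d.shape,bool); roi[130:200,235:300]=1
red=roi&((h[...,0]<8)|(h[...,0]>172))&(h[...,1]>150)&(abs(C[...,2]-115)<4); fit(red)
k=roi&(h[...,1]<60)&(abs(C[...,2]-95)<12); print(k.sum(),np.median(C[k],0))
t=np.load("top.npz")["p"][140:230,185:265]; s=p[130:200,225:305]
cv2.imwrite("pics/crop.png",np.hstack([cv2.resize(t,(400,450)),cv2.resize(s,(400,450))])[:,:,::-1])
print(R.from_rotvec(arm.observe()["ee_rot"]).as_matrix())
```

```text
1335 ((509.39471435546875, 173.23416137695312), (214.8459014892578, 89.20658111572266), 13.289392471313477) 122.76075911337165
625 ((548.3548583984375, 184.87380981445312), (127.80931091308594, 99.75617218017578), 6.254459857940674) 55.21625337658881
129 [477.9 169.  230.3] [ 515.5  187.  1099.9] [415.1 105.1  95.7]
1331 ((529.0436401367188, -45.01995849609375), (114.09403991699219, 359.29986572265625), 19.57590675354004) 117.41949825397627
bottle [647.9 419.5 118.6]
613 ((564.8645629882812, 188.45166015625), (95.24107360839844, 82.92516326904297), 6.746622085571289) 116.18602795928967
69 [494.  175.8 102.1]
[[-0.9  0.3 -0. ]
 [ 0.3  0.9 -0. ]
 [-0.  -0.  -1. ]]
```

View pics/crop.png

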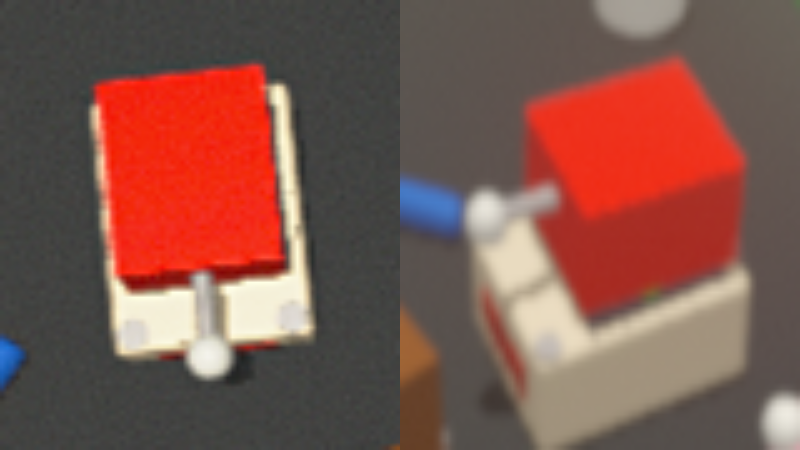

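The crop confirms a closed red cover on the beige box, with the white knob at its front. Now I compute the approach.

```bash
cat >> h.py <<'E'
from scipy.spatial.transform import Rotation as R
PSI=np.radians(6.5); EX=np.array([np.cos(PSI),np.sin(PSI),0]); EY=np.array([-EX[1],EX[0],0]); EZ=np.array([0,0,1.])
B=np.array([550.,186,0])
def box(x,y,z): return B+x*EX+y*EY+z*EZ
RT=R.from_matrix(np.c_[-EX,EY,-EZ])
def rel(P):
    "P: desired TCP position"
    s=arm.observe(); r=R.from_rotvec(s["ee_rot"])
    return r.inv().apply(P-np.array(s["tool_pos"]))/10,(r.inv()*RT).as_rotvec()
E
python3 - <<'E'
from h import *
np.set_printoptions(precision=3,suppress=True)
z=np.load("top.npz");p,d=z["p"],z["d"];C=cloud("top",d);h=cv2.cvtColor(p,cv2.COLOR_RGB2HSV)
m=np.zeros(d.shape,bool);m[200:220,218:238]=1;m&=(abs(C[...,2]-98)<11)&(h[...,1]<90); print(m.sum(),np.median(C[m],0))
m=np.zeros(d.shape,bool);m[140:225,195:255]=1
m&=(abs(C[...,2]-115)<5)&(h[...,1]>150); print(cv2.minAreaRect(C[m][:,:2].astype(np.float32)),"expect",box(12.5,0,115))
print(box(-75,0,95))
print(pix("top",box(-75,0,95)),pix("side",box(-75,0,95)))
print(rel(box(-75,0,230)))
for c in ("top",):
    q=C[150:270,20:100]; print("beige obj height",np.nanpercentile(q[...,2],[50,95]))
E
```

```text
57 [485.685 176.709 105.644]
((564.29150390625, 186.86534118652344), (96.46017456054688, 80.25062561035156), 6.274065017700195) expect [562.42  187.415 115.   ]
[475.482 177.51   95.   ]
[226.873 211.476] [241.533 165.634]
(array([-39.238, -22.806,   3.375]), array([-0.   , -0.   , -0.443]))
beige obj height [116.263 122.466]
```

Call:
carry_out(offset=[[-39.2,-22.8,3.4],[-39.2,-22.8,3.4],[-39.2,-22.8,3.4],[-39.2,-22.8,3.4],[-39.2,-22.8,3.4],[-39.2,-22.8,3.4],[-39.2,-22.8,3.4],[-39.2,-22.8,3.4],[-39.2,-22.8,3.4],[-39.2,-22.8,3.4],[-39.2,-22.8,3.4],[-39.2,-22.8,3.4]], delta_rot=[[0,0,-0.443],[0,0,-0.443],[0,0,-0.443],[0,0,-0.443],[0,0,-0.443],[0,0,-0.443],[0,0,-0.443],[0,0,-0.443],[0,0,-0.443],[0,0,-0.443],[0,0,-0.443],[0,0,-0.443]], hand=1)

```text
time_s: 1.6
tool_pos: [478.1, 173.8, 229.2]
ee_rot: [-0.171, 3.136, -0.002]
ft_force: [0.4, -0.5, 0.0]
finger_gap: 1.005
grasp_force: 0.0
```

Run:
```python
from h import *
np.set_printoptions(precision=3,suppress=True)
p,d=cams.capture("wrist"); s=arm.observe();print(s["time_s"],s["tool_pos"],s["joints"])
for n in("gel_knob","gel_cover"):
    for o in spotter.boxes_of(n,"wrist"): P=w("wrist",o["at"]); print(n,o["confidence"],P,pix("wrist",P))
print(rel(box(-75,0,101)),pix("wrist",box(-75,0,95)))
cv2.imwrite("pics/w1.png",p[:,:,::-1])
```

```text
1.65 [477.79  174.326 229.125] [ 0.117  0.338  1.47  -0.001  1.333 -1.562]
gel_knob 0.88 [369.139 113.272 111.396] [194.065  58.799]
gel_knob 0.77 [527.193 185.948 118.006] [260.072 245.261]
gel_knob 0.75 [631.431  62.623  86.12 ] [143.949 303.492]
gel_cover 0.93 [364.127 118.899 113.909] [199.216  53.476]
gel_cover 0.89 [636.081  59.254  89.046] [138.599 308.768]
gel_cover 0.64 [529.165 190.86  116.879] [263.237 247.882]
(array([-0.05 , -0.012, 12.854]), array([ 0.   , -0.001, -0.002])) [255.647 187.369]
```

View pics/w1.png

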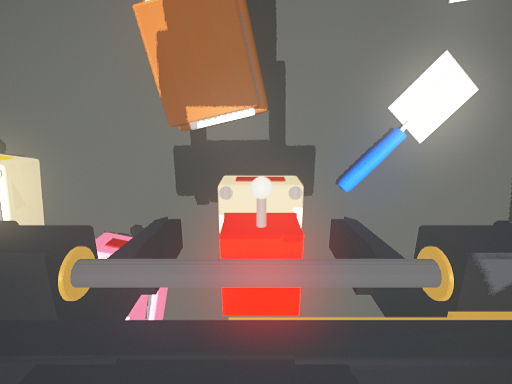

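The wrist view shows the knob at (261,188), against a predicted (255.6,187.4). It sits about 4 mm to +y of the jaws' centre, so I correct for that on the way down.

Call:
carry_out(offset=[[0,0.4,3],[0,0.4,6],[0,0.4,9],[0,0.4,11.5],[0,0.4,12.8],[0,0.4,12.8],[0,0.4,12.8]], delta_rot=[[0,0,0],[0,0,0],[0,0,0],[0,0,0],[0,0,0],[0,0,0],[0,0,0]])

```text
time_s: 2.33
tool_pos: [473.9, 182.9, 102.1]
ee_rot: [0.181, -3.136, -0.0]
ft_force: [-0.6, 0.9, 0.3]
finger_gap: 0.996
grasp_force: 0.0
```

Call:
carry_out(offset=[[0,0,0],[0,0,0],[0,0,0],[0,0,0],[0,0,0],[0,0,0],[0,0,0],[0,0,0],[0,0,0],[0,0,0],[0,0,0],[0,0,0]], delta_rot=[[0,0,0],[0,0,0],[0,0,0],[0,0,0],[0,0,0],[0,0,0],[0,0,0],[0,0,0],[0,0,0],[0,0,0],[0,0,0],[0,0,0]], hand=-1, newtons=12)

```text
time_s: 3.33
tool_pos: [474.9, 180.0, 101.7]
ee_rot: [0.178, -3.136, 0.005]
ft_force: [-0.3, -12.8, -0.2]
finger_gap: 0.215
grasp_force: 11.8
```

Call:
carry_out(offset=[[0,-0.2,0],[0,-0.2,0],[0,-0.2,0],[0,-0.2,0]], delta_rot=[[0,0,0],[0,0,0],[0,0,0],[0,0,0]])

```text
time_s: 3.67
tool_pos: [474.9, 179.6, 101.7]
ee_rot: [0.178, -3.136, 0.001]
ft_force: [1.2, -2.8, 0.1]
finger_gap: 0.214
grasp_force: 11.9
```

Run:
```python
from h import *
p,d=cams.capture("wrist"); q,_=cams.capture("side"); s=arm.observe();print(s["tool_pos"],s["ft_force"],s["finger_gap"])
cv2.imwrite("pics/w2.png",np.hstack([cv2.resize(p,(450,338)),cv2.resize(q[110:210,200:300],(338,338))])[:,:,::-1])
```

```text
[474.88120428 179.60469628 101.70037146] [-0.52464245 -1.66912832  0.38336368] 0.2107358145512493
```

View pics/w2.png

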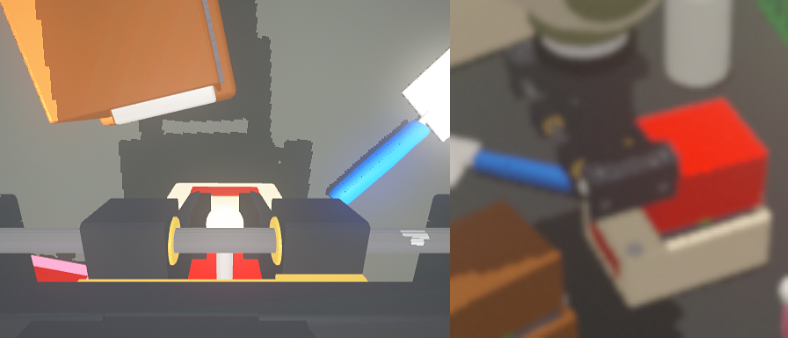

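The knob sits between the pads and the fingers straddle the stem. Now the lift along the arc.

Call:
carry_out(offset=[[-0.25,0,-0.87],[-0.57,0,-1.72],[-0.94,0,-2.55],[-1.35,0,-3.35],[-1.86,0,-4.19],[-2.43,0,-4.98],[-3.1,0,-5.79],[-3.82,0,-6.54],[-4.6,0,-7.24],[-5.43,0,-7.87],[-6.31,0,-8.45],[-7.22,0,-8.95]], delta_rot=[[0,0,0],[0,0,0],[0,0,0],[0,0,0],[0,0,0],[0,0,0],[0,0,0],[0,0,0],[0,0,0],[0,0,0],[0,0,0],[0,0,0]], newtons=15)

```text
time_s: 4.77
tool_pos: [547.1, 187.5, 189.7]
ee_rot: [0.177, -3.135, 0.001]
ft_force: [5.6, -2.7, -16.6]
finger_gap: 0.216
grasp_force: 16.1
```

Call:
carry_out(offset=[[-1.05,0,-0.24],[-2.03,0,-0.55],[-3.02,0,-0.8],[-4.02,0,-1.0],[-5.03,0,-1.14],[-6.04,0,-1.19],[-7.4,0,-1.15],[-8.75,0,-0.98],[-9.4,0,-0.85],[-9.4,0,-0.85],[-9.4,0,-0.85]], delta_rot=[[0,0,0],[0,0,0],[0,0,0],[0,0,0],[0,0,0],[0,0,0],[0,0,0],[0,0,0],[0,0,0],[0,0,0],[0,0,0]])

```text
time_s: 5.68
tool_pos: [639.0, 197.5, 197.0]
ee_rot: [0.176, -3.13, 0.003]
ft_force: [-2.9, -5.9, -12.8]
finger_gap: 0.217
grasp_force: 15.9
```

Run:
```python
from h import *
s=arm.observe();print(s["tool_pos"],s["ft_force"],s["finger_gap"])
q,_=cams.capture("side"); t,_=cams.capture("top")
cv2.imwrite("pics/c3.png",np.hstack([cv2.resize(q[60:230,170:340],(400,400)),cv2.resize(t[110:240,160:290],(400,400))])[:,:,::-1])
```

```text
[638.96204292 197.54462235 196.99023689] [ -2.89903247  -5.94338413 -12.83277549] 0.21691452167947822
```

View pics/c3.png

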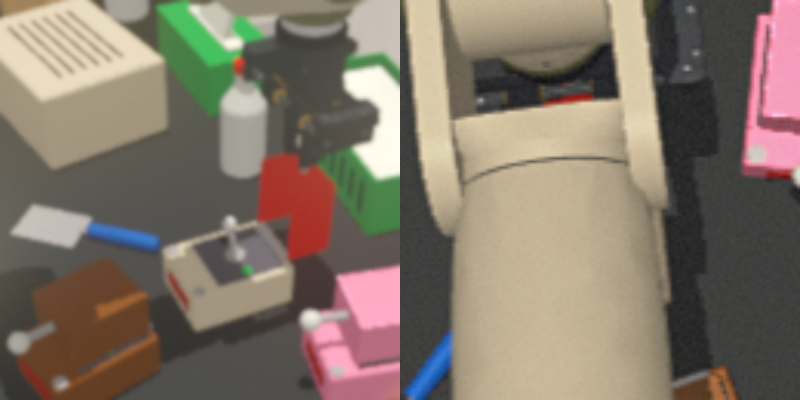

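The cover stands open at about 1.54 rad and the toggle is visible at side pixel (268,154). Releasing the knob and rising.

Call:
carry_out(offset=[[0,0,0],[0,0,0],[0,0,0],[0,0,0],[0,0,0],[0,0,0],[0,0,-2],[0,0,-5],[0,0,-8],[0,0,-9],[0,0,-9]], delta_rot=[[0,0,0],[0,0,0],[0,0,0],[0,0,0],[0,0,0],[0,0,0],[0,0,0],[0,0,0],[0,0,0],[0,0,0],[0,0,0]], hand=1)

```text
time_s: 6.7
tool_pos: [640.6, 198.6, 292.7]
ee_rot: [-0.178, 3.131, 0.001]
ft_force: [0.5, -0.1, 0.7]
finger_gap: 0.997
grasp_force: 0.0
```

```bash
sed -i 's/^B=.*/B=np.array([550.5,188,0])/' h.py
python3 - <<'E'
from h import *
np.set_printoptions(precision=2,suppress=True)
q,d=cams.capture("side"); C=cloud("side",d)
print("pred px",pix("side",box(10,19,90)))
for o in spotter.boxes_of("gel_tip","side"): P=w("side",o["at"]); print(o["confidence"],P,pix("side",P))
for o in spotter.boxes_of("gel_knob","side"): P=w("side",o["at"]); print("knob",o["confidence"],P)
print("above",rel(box(3,52,270)),"down",rel(box(3,52,105)))
E
```

```text
pred px [266.87 154.16]
0.5 [561.5  198.21  86.54] [269.09 156.99]
knob 0.85 [370.64  89.55 113.03]
knob 0.81 [660.86  -5.59 113.76]
knob 0.79 [636.81 178.8  131.09]
above (array([8.67, 5.17, 1.79]), array([-0., -0., -0.])) down (array([ 8.62,  5.17, 18.29]), array([-0., -0., -0.]))
```

Call:
carry_out(offset=[[3,1.8,0.6],[6,3.6,1.2],[8.6,5.2,1.8],[8.6,5.2,1.8],[8.6,5.2,1.8],[8.6,5.2,4.5],[8.6,5.2,8],[8.6,5.2,11.5],[8.6,5.2,15],[8.6,5.2,17.5],[8.6,5.2,18.3],[8.6,5.2,18.3]], delta_rot=[[0,0,0],[0,0,0],[0,0,0],[0,0,0],[0,0,0],[0,0,0],[0,0,0],[0,0,0],[0,0,0],[0,0,0],[0,0,0],[0,0,0]], hand=-1)

```text
time_s: 7.85
tool_pos: [548.8, 239.7, 104.3]
ee_rot: [0.176, -3.132, 0.001]
ft_force: [-0.9, -0.2, 0.3]
finger_gap: 0.116
grasp_force: 0.0
```

Run:
```python
from h import *
s=arm.observe();print(s["tool_pos"],s["ft_force"],s["finger_gap"],rel(box(3,9,105)))
q,_=cams.capture("side"); t,_=cams.capture("wrist")
cv2.imwrite("pics/c4.png",np.hstack([cv2.resize(q[90:220,200:330],(400,400)),cv2.resize(t,(400,400))])[:,:,::-1])
```

```text
[548.75363676 239.67368173 104.30472343] [-0.93709746 -0.23441752  0.32918329] 0.11625769730585328 (array([ 0.107252  , -4.25407374, -0.06672504]), array([-0.00054364, -0.00448082, -0.00105835]))
```

View pics/c4.png

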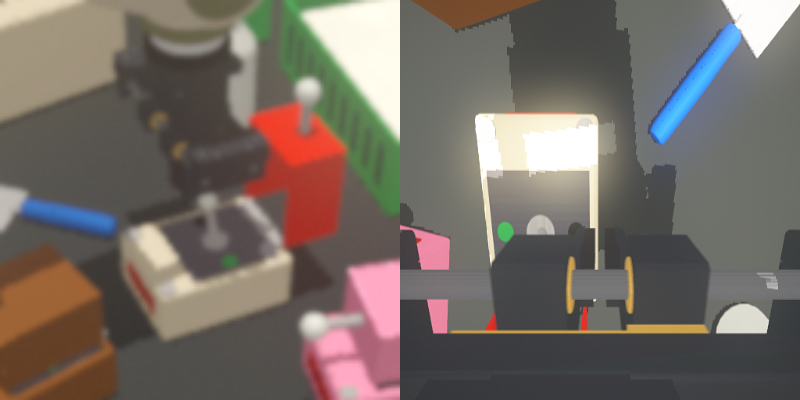

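The closed fingers are on the +y side of the toggle, and the cover stays open. Pushing toward -y.

Call:
carry_out(offset=[[0,0,0],[0,-0.5,0],[0,-1,0],[0,-1.5,0],[0,-2,0],[0,-2.5,0],[0,-3,0],[0,-3.5,0],[0,-3.9,0],[0,-3.9,0]], delta_rot=[[0,0,0],[0,0,0],[0,0,0],[0,0,0],[0,0,0],[0,0,0],[0,0,0],[0,0,0],[0,0,0],[0,0,0]])

```text
time_s: 8.78
tool_pos: [553.2, 200.6, 106.5]
ee_rot: [0.176, -3.136, 0.001]
ft_force: [-0.7, -0.2, 0.3]
finger_gap: 0.005
grasp_force: 0.0
```

Run:
```python
from h import *
np.set_printoptions(precision=2,suppress=True)
s=arm.observe();print(s["tool_pos"],s["ft_force"],s["finger_gap"],rel(box(3,9,105))[0])
q,_=cams.capture("side")
print("on px",pix("side",box(10,-19,90)),"0.75",pix("side",box(10,-40*np.sin(.25),55+40*np.cos(.25))))
cv2.imwrite("pics/c5.png",cv2.resize(q[90:220,200:330],(520,520))[:,:,::-1])
```

```text
[553.18 200.64 106.54] [-0.7  -0.15  0.35] 0.005302764506779358 [ 0.11 -0.33  0.15]
on px [272.84 162.07] 0.75 [271.41 159.09]
```

View pics/c5.png

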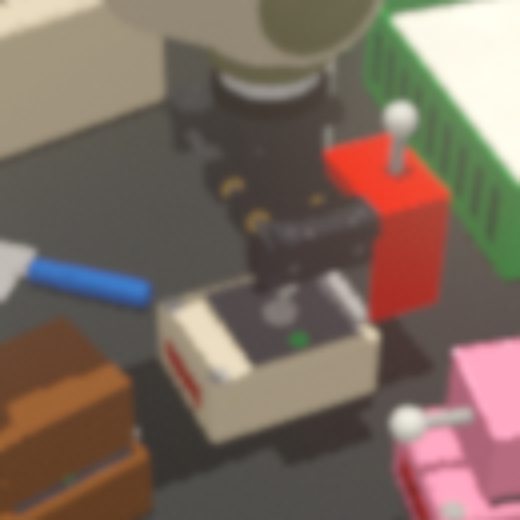

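The ball's tip appears near (272,163), leaning to the green side. I push further until it resists.

Call:
carry_out(offset=[[0,-0.3,0],[0,-0.5,0],[0,-0.7,0],[0,-0.7,0],[0,-0.7,0]], delta_rot=[[0,0,0],[0,0,0],[0,0,0],[0,0,0],[0,0,0]])

```text
time_s: 9.25
tool_pos: [554.0, 194.5, 106.7]
ee_rot: [0.178, -3.137, 0.0]
ft_force: [-0.3, -0.3, -0.2]
finger_gap: 0.01
grasp_force: 0.0
```

Call:
carry_out(offset=[[0,-0.2,0],[0,-0.4,0],[0,-0.6,0],[0,-0.6,0],[0,-0.6,0]], delta_rot=[[0,0,0],[0,0,0],[0,0,0],[0,0,0],[0,0,0]])

```text
time_s: 9.67
tool_pos: [554.3, 190.4, 106.7]
ee_rot: [-0.178, 3.136, 0.006]
ft_force: [-1.7, 11.6, -1.7]
finger_gap: 0.01
grasp_force: 5.7
```

Run:
```python
from h import *
np.set_printoptions(precision=2,suppress=True)
s=arm.observe();print(s["tool_pos"],s["ft_force"],rel(box(3,0,105))[0])
q,_=cams.capture("side")
cv2.imwrite("pics/c6.png",cv2.resize(q[130:190,240:300],(600,600),interpolation=cv2.INTER_CUBIC)[:,:,::-1])
```

```text
[554.32 190.43 106.72] [-1.73 11.59 -1.69] [ 0.11 -0.2   0.17]
```

View pics/c6.png

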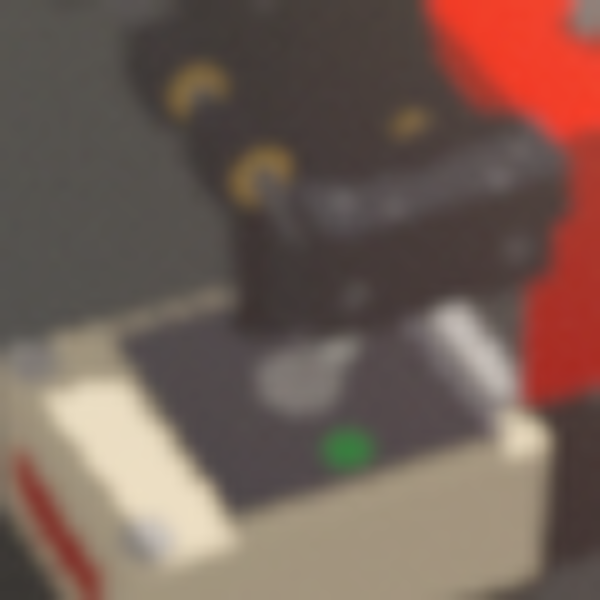

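Force rose to 12 N, so the toggle is at its stop. Backing off, rising and checking.

Call:
carry_out(offset=[[0,0.6,0],[0,1.2,0],[0,1.2,-3],[0,1.2,-6],[0,1.2,-9],[0,1.2,-12],[0,1.2,-15],[0,1.2,-17],[0,1.2,-17]], delta_rot=[[0,0,0],[0,0,0],[0,0,0],[0,0,0],[0,0,0],[0,0,0],[0,0,0],[0,0,0],[0,0,0]])

```text
time_s: 10.47
tool_pos: [554.2, 200.8, 281.4]
ee_rot: [-0.177, 3.128, 0.0]
ft_force: [-0.3, 0.2, 0.4]
finger_gap: 0.004
grasp_force: 0.0
```

Run:
```python
from h import *
np.set_printoptions(precision=2,suppress=True)
q,d=cams.capture("side");C=cloud("side",d)
s=arm.observe();print(s["tool_pos"])
for o in spotter.boxes_of("gel_tip","side"): P=w("side",o["at"]); print(o["confidence"],P,pix("side",P))
for o in spotter.boxes_of("gel_knob","side"): P=w("side",o["at"]); print("knob",o["confidence"],P)
th=1.536
K=box(60-135*np.cos(th)+35*np.sin(th),0,60+35*np.cos(th)+135*np.sin(th)); print(K,pix("side",K))
print(rel(K+[0,0,85])[0],rel(K+[0,0,6])[0])
a=q[150:175,255:285]; b=q[90:190,230:330]
cv2.imwrite("pics/c7.png",np.hstack([cv2.resize(a,(480,400)),cv2.resize(b,(320,400))])[:,:,::-1])
```

```text
[553.65 200.75 278.59]
knob 0.68 [368.7   93.66 110.72]
knob 0.62 [638.44 180.92 129.38]
[640.2  198.22 196.14] [297.74 118.83]
[-8.65 -1.22 -0.57] [-8.66 -1.21  7.33]
```

View pics/c7.png

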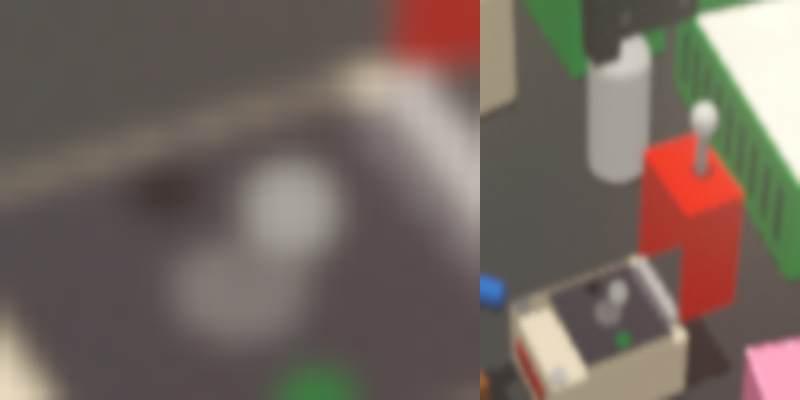

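The toggle tip is at (273,163) against the predicted on-position (273,162), so it is fully on. The knob is at (300,119), as predicted. Next I grip it again.

Call:
carry_out(offset=[[-3,-0.4,-0.6],[-6,-0.8,-0.6],[-8.7,-1.2,-0.6],[-8.7,-1.2,-0.6],[-8.7,-1.2,-0.6],[-8.7,-1.2,-0.6],[-8.7,-1.2,2],[-8.7,-1.2,4.5],[-8.7,-1.2,6.5],[-8.7,-1.2,7.6],[-8.7,-1.2,7.6]], delta_rot=[[0,0,0],[0,0,0],[0,0,0],[0,0,0],[0,0,0],[0,0,0],[0,0,0],[0,0,0],[0,0,0],[0,0,0],[0,0,0]], hand=1)

```text
time_s: 11.53
tool_pos: [639.0, 198.7, 198.2]
ee_rot: [0.178, -3.131, 0.001]
ft_force: [0.2, 0.5, 0.3]
finger_gap: 0.814
grasp_force: 0.0
```

Call:
carry_out(offset=[[0,0,0],[0,0,0],[0,0,0],[0,0,0],[0,0,0],[0,0,0],[0,0,0],[0,0,0],[0,0,0],[0,0,0],[0,0,0],[0,0,0]], delta_rot=[[0,0,0],[0,0,0],[0,0,0],[0,0,0],[0,0,0],[0,0,0],[0,0,0],[0,0,0],[0,0,0],[0,0,0],[0,0,0],[0,0,0]], hand=-1, newtons=12)

```text
time_s: 12.53
tool_pos: [641.2, 197.8, 200.8]
ee_rot: [-0.177, 3.136, -0.002]
ft_force: [0.9, -6.6, 1.5]
finger_gap: 0.234
grasp_force: 11.9
```

Call:
carry_out(offset=[[0.92,0,-0.1],[1.89,0,-0.2],[3.28,0,-0.2],[4.32,0,-0.1],[5.36,0,0.05],[6.38,0,0.25],[7.39,0,0.5],[8.37,0,0.9],[9.32,0,1.3],[10.23,0,1.8],[11.11,0,2.4],[11.11,0,2.4]], delta_rot=[[0,0,0],[0,0,0],[0,0,0],[0,0,0],[0,0,0],[0,0,0],[0,0,0],[0,0,0],[0,0,0],[0,0,0],[0,0,0],[0,0,0]])

```text
time_s: 13.53
tool_pos: [528.8, 185.6, 176.7]
ee_rot: [0.178, -3.134, 0.002]
ft_force: [-4.3, -5.5, 5.6]
finger_gap: 0.215
grasp_force: 11.3
```

Call:
carry_out(offset=[[0.83,0,0.48],[1.61,0,1.18],[2.33,0,1.93],[3.0,0,2.74],[3.57,0,3.53],[4.08,0,4.37],[4.49,0,5.17],[4.86,0,6.0],[5.18,0,6.85],[5.43,0,7.72],[5.45,0,7.9],[5.45,0,7.9]], delta_rot=[[0,0,0],[0,0,0],[0,0,0],[0,0,0],[0,0,0],[0,0,0],[0,0,0],[0,0,0],[0,0,0],[0,0,0],[0,0,0],[0,0,0]])

```text
time_s: 14.53
tool_pos: [474.4, 179.6, 96.7]
ee_rot: [0.178, -3.131, 0.001]
ft_force: [-7.1, -4.4, 1.5]
finger_gap: 0.207
grasp_force: 11.9
```

Call:
carry_out(offset=[[0,0,0.3],[0,0,0.3],[0,0,0.3]], delta_rot=[[0,0,0],[0,0,0],[0,0,0]])

```text
time_s: 14.78
tool_pos: [474.0, 179.6, 93.9]
ee_rot: [0.178, -3.13, 0.001]
ft_force: [-8.9, -5.0, 1.8]
finger_gap: 0.207
grasp_force: 11.9
```

Call:
carry_out(offset=[[0,0,0],[0,0,0],[0,0,0],[0,0,0],[0,0,0],[0,0,0],[0,0,-2],[0,0,-5],[0,0,-8],[0,0,-12],[0,0,-15],[0,0,-15]], delta_rot=[[0,0,0],[0,0,0],[0,0,0],[0,0,0],[0,0,0],[0,0,0],[0,0,0],[0,0,0],[0,0,0],[0,0,0],[0,0,0],[0,0,0]], hand=1)

```text
time_s: 15.78
tool_pos: [478.2, 180.2, 250.6]
ee_rot: [-0.177, 3.126, 0.001]
ft_force: [0.5, 0.1, -0.1]
finger_gap: 0.998
grasp_force: 0.0
```

Run:
```python
from h import *
np.set_printoptions(precision=2,suppress=True)
s=arm.observe();print(s["tool_pos"],s["ft_force"],s["finger_gap"])
q,d=cams.capture("side");C=cloud("side",d);h=cv2.cvtColor(q,cv2.COLOR_RGB2HSV)
o=np.load("side.npz")
m0=np.zeros(d.shape,bool);m0[130:200,235:300]=1
for img,dd in((o["p"],o["d"]),(q,d)):
    C=cloud("side",dd);h=cv2.cvtColor(img,cv2.COLOR_RGB2HSV)
    m=m0&((h[...,0]<8)|(h[...,0]>172))&(h[...,1]>150)&(C[...,2]>105)&(C[...,2]<140)
    P=C[m]; A=np.c_[P[:,:2]-[564,187],np.ones(len(P))]; print(m.sum(),np.linalg.lstsq(A,P[:,2],rcond=None)[0])
cv2.imwrite("pics/c8.png",np.hstack([cv2.resize(i[120:200,225:305],(400,400)) for i in(o["p"],q)])[:,:,::-1])
```

```text
[478.2  180.2  250.63] [ 0.48  0.13 -0.1 ] 0.998240891438683
764 [ -0.02   0.04 115.78]
741 [  0.     0.03 114.3 ]
```

View pics/c8.png

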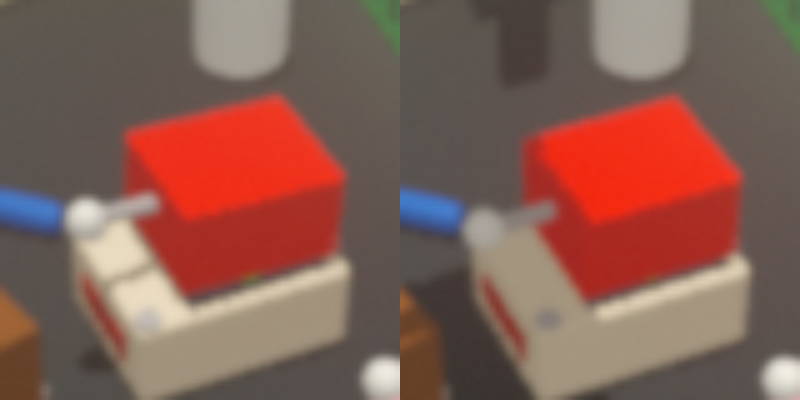

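The cover is fully closed: its top is level at z ≈ 115 and the knob is at or just below its starting height. The bottle has not moved and the arm is clear, so I hand in.

```bash
python3 -c "
from h import *
print(arm.hand_in())"
```

```text
the job is handed in; nothing more can be done
None
```

I opened the red cover to about 1.5 rad, flipped the gel toggle to its green-dot stop, closed the cover fully again and handed the job in at about 16 s; the judge's verdict was not returned, the toggle was last seen on just before the cover closed, and I never went near the yellow cover or the bottle.

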